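Draw film cans from the dispenser into a held jug

ROBOT

A 6-joint arm with a two-finger parallel gripper is mounted at the origin on a cart in front of the work surface, level with it; the furniture and walls round the work are solid. World frame = base frame: x ahead of the robot, y to its left, z up, the work surface at z = 0. Lengths are in m, angles in rad, forces in N, time in s.
With the tool pointing down it reaches from about 0.375 to 0.9 m from the base axis. Payload 3.1 kg.
Tool frame: the origin (TCP) lies at the very end of the fingers, on their centre line; the grasp point (between the pads) lies 19 mm behind it; z points along the fingers, y is the line along which they close (so a half turn about z gives the same grasp; the last joint's range is limited). The gripper opens to 85 mm and grips with 20 to 120 N. Pads are 22 mm wide; open, the fingers measure 114 mm over their backs; the gripper's body (76 mm by 85 mm) begins 54 mm behind the grasp point. The pads swing forward as they close: fully open they stand 13 mm farther back than shut.
Start: joints at [1.03, 0.527, 1.433, -0, 1.181, -0.178], TCP at [0.221, 0.585, 0.231] pointing down, gripper open.
Joint ranges: [-3.08, 3.08], [-0.75, 2.2], [0.22, 2.44], [-1.43, 4.57], [0, 2.65], [-2.85, 2.85]. Speed limits (rad/s): [2.79, 2.79, 3.14, 3.14, 3.14, 3.14].

INTERFACE

Orientations are given as a unit quaternion [x, y, z, w].
In Python, from station import sense, snapshot, camera_params, sign_off gives the robot as it stands.
- The arm moves only by the shell command python3 -m handwheel 'ROWS' [OPENING] [FORCE]. ROWS is JSON, a list that holds one entry, the list of rows, each a list of 4 numbers: the shift along the tool's x, y, z in units of 25 mm (1.0 is 25 mm), then the turn about the tool's z in units of 6 degrees (1.0 is 6 degrees). A call has 1 to 20 rows; each row shifts and turns the commanded pose from where the row before left it, along the tool's axes as they then stand; what a row does not reach is not made up. A row lasts 1/8 s, in which the tool goes at most 62.5 mm and 10.7 degrees, less where a joint would pass 70% of its speed; a pose out of reach is approached as far as the arm can. A call is refused whole if a number of a shift passes 1 or a number of a turn 1, either way. A call with a gripper value outside its range is refused whole. OPENING is the finger opening in mm, from 0 to 85.4, set as the call begins (- or left out, the last holds). The fingers move at their own pace and stop on an object; FORCE is the grip in N (left out, the last holds). Time passes only in rows, so rows that do not move let the fingers close. It gives the time, the measured TCP pose, the force, the opening and the grip force at its end, in the units of the state.
- sense(): the state, without advancing time (a new reading comes with each control period).
- snapshot(name): name is "scene" or "top"; returns (picture, depth): 400x640x3 uint8, red, green, blue; 400x640 float32, m along the optical axis (not along the pixel's ray), 0 where there is no reading.
- camera_params(name): a dict with "mtx" (3x3 intrinsics, pixels), "extrinsics" (4x4, takes a point from camera to world coordinates). Camera axes: x right, y up, looking along -z (the intrinsics and any distortion apply to the point x, -y, -z); pixel columns grow to the right and rows downward; lengths in m; the calibration is good to about 2 mm. A picture is of the moment at which its call begins. camera_params takes no time and is no camera call.
- sign_off(): hands the job in; it is judged then, once.
The state is a dict: "t": time; "q": joint angles; "qd": joint speeds; "tau": joint torques, N m; "tcp_pos": TCP position; "tool_rot": TCP orientation; "force": force on the tool from outside, world axes, zero at the start; "ft_torque": the same for the moment, N m; "finger_gap": opening from 0.0 (shut) to 1.0 (fully open); "gripper_force": force on a finger pad.
Only numpy, scipy, OpenCV 4.12 (cv2) and the standard library are available. Lean on these libraries where they do the work, as an engineer would, in place of code of your own. Each camera call takes 0.05 s, during which the arm holds its last target. There are 200 camera calls.

TASK

Pick up the empty measuring jug by its handle, hold it up under the film-can dispenser between the two hanging prongs of the sliding shutter, and push the shutter open sideways with it so that all four film cans drop into the jug. Push the shutter fully closed again in the same way, then stand the jug with all the cans in it upright on the middle of the square rubber mat and let go. Keep the jug lifted off the worktop while the shutter is open, and leave the brown bottle, the measuring cylinder and the steel tank standing where they are.

Things in the scene. Friction and masses are not known exactly. Their poses are not given: they have to be found in the camera images.
- jug: clear measuring jug, 109 x 153 x 129 mm high, 0.12 kg, standing empty at the left or right of the worktop. Origin: centre of its underside, z up. Round body, axis at local y = +0.010, 109 mm wide at the rim (z = 0.125), 88 mm at the foot; floor 5 mm, wall 3 mm thick; pouring lip out to y = +0.077; handle at -y, pointing roughly at the robot
- jug_grip (a point): good grip point on the jug's handle, at y = -0.068, z = 0.090 in the jug's frame (same axes). The handle is a strap 16 mm thick in x, from y = -0.045 to -0.076 and z = 0.026 to 0.113; grip it across x, with the gripper leaning some 25 degrees away from the jug (fingers pointing down and towards the jug), so that it clears the dispenser
- jug_core (a point): point on the axis of the jug's round body, 62 mm above its underside
- dispenser: fixed aluminium film-can dispenser: an upright magazine with a sight slot, four film cans lying in it one above another, a grey column behind. Origin: on the worktop straight below the outlet's middle; -x is its front, towards the robot, +y its left seen from the robot. Magazine front at x = -0.035 from z = 0.193 to 0.40; column from x = 0.082, foot (10 mm high) from x = 0.070
- rails (a point): middle of the underside of the two steel slide rails under the magazine, over the dispenser's origin at z = 0.183 (same axes); the rails reach from x = -0.043 to 0.043 and y = -0.126 to 0.090. Below them, in front of the column, all is free but for the prongs. A jug at the left may stand partly under their end: do not lift it into them
- shutter (a joint): flat steel slide shutter under the magazine: 0 = closed, 0.045 m = fully open (hard stops at both ends); opening moves it to the dispenser's +y. It takes about 2 to 4 N and stays where it is left. Its window (64 x 44 mm) lets the cans drop one after another within a second when it is open
- fork (a point): point midway between the shutter's two hanging black prongs, straight below the middle of its window, at z = 0.150 (dispenser's axes). It moves with the shutter: at the dispenser's y = -0.045 when closed, y = 0 when open. The prongs' inner faces are 128 mm apart in y; each is 24 mm long in x, 6 mm thick, and hangs from z = 0.186 down to 0.136
- fork_foot (a point): point 114 mm below the fork point, at z = 0.036: where the centre of the jug's foot belongs when it is between the prongs. A jug at this height, handle to the front, goes in from the front with some 9 mm to spare on either side, pushes the shutter either way by a prong, and keeps its mouth under the window
- mat: square dark rubber mat, 150 x 150 x 4 mm, fixed flat on the worktop, at the side where the jug is not; origin at the centre of its underside
- brown_bottle: brown chemical bottle, 76 mm round, 193 mm high, standing loose to the right of the dispenser and nearer the robot, in the way between dispenser and right-hand place; origin at the centre of its underside
- cylinder: slender measuring cylinder on a blue foot, 64 x 55 x 203 mm high, standing loose at the dispenser's left; origin at the centre of its underside
- tank: empty steel developing tank, 71 mm round, 100 mm high, standing loose at the far right; origin at the centre of its underside
- can1_mid (a point): middle of film can 1 from below (closed film can with a press lid, 34 mm round, 56 mm long, about 28 g), lying in the magazine at the start
- can2_mid (a point): middle of film can 2 from below (closed film can with a press lid, 34 mm round, 56 mm long, about 28 g), lying in the magazine at the start
- can3_mid (a point): middle of film can 3 from below (closed film can with a press lid, 34 mm round, 56 mm long, about 28 g), lying in the magazine at the start
- can4_mid (a point): middle of film can 4 from below (closed film can with a press lid, 34 mm round, 56 mm long, about 28 g), lying in the magazine at the start
Not all that is in view belongs to the job. Of the things that look like the tank, take the one that is nearest to the robot's base at the start.

How it is judged:
On the way, in this order (a step that is already met when the one before it is completed fails the run):
1. the shutter is open, the jug is held up off the worktop and all four cans have dropped into it (value of joint shutter above 0.03 m and height (world z) of jug above 0.012 m and distance between each of can1_mid, can2_mid, can3_mid, can4_mid and jug_core below 0.075 m), for 0.1 s.
2. the shutter is fully closed again with all four cans in the jug (value of joint shutter below 0.004 m and distance between each of can1_mid, can2_mid, can3_mid, can4_mid and jug_core below 0.075 m), for 0.1 s.
At the end, for the whole second after the job is handed in: All four cans lie in the jug (middles within 75 mm of the jug's core point), the jug stands upright (within 0.1 rad) and at rest on the mat, its axis within 30 mm of the mat's centre, the shutter is closed (under 5 mm open), and the bottle, the cylinder and the tank stand upright (distance between each of can1_mid, can2_mid, can3_mid, can4_mid and jug_core below 0.075 m and value of joint shutter below 0.005 m and horizontal distance between jug_core and mat below 0.03 m and height (world z) of jug below 0.009 m and angle between jug's own z axis and vertical below 0.1 rad and linear speed of jug below 0.02 m/s and angle between each of brown_bottle, cylinder, tank's own z axis and vertical below 0.15 rad); the robot touches nothing.
It fails at once if the shutter is open while the jug is not lifted off the worktop (value of joint shutter above 0.015 m and height (world z) of jug below 0.01 m).
It fails at once if the brown bottle is shifted by more than 30 mm or knocked over (distance of brown_bottle from where it was at the start of the episode above 0.03 m or angle between brown_bottle's own z axis and vertical above 0.4 rad).
It fails at once if the measuring cylinder is shifted by more than 30 mm or knocked over (distance of cylinder from where it was at the start of the episode above 0.03 m or angle between cylinder's own z axis and vertical above 0.4 rad).
It fails at once if the steel tank is shifted by more than 30 mm or knocked over (distance of tank from where it was at the start of the episode above 0.03 m or angle between tank's own z axis and vertical above 0.4 rad).
It also fails if it takes over 54 s, if anything falls off the work surface, if the arm or the gripper's body presses on something with over 40 N, if the wrist force passes 120 N, or if a joint passes its speed limit or range.

## Working session

There is one attempt and no reset: what is moved stays moved. The work goes in short steps, Python scripts to look and compute and a shell command to move; the robot and the scene stay as the last step left them, time stands still between calls to the robot, and variables do not carry over. Pictures are saved under pics/ and viewed, at most 10 in all, crops included, and the job is handed in when it is done.

```bash
ls; mkdir -p pics; cat > h.py <<'E'
import numpy as np, cv2
from station import *
from scipy.spatial.transform import Rotation as R
def world(name,u,v,d):
    c=camera_params(name);K=np.array(c["mtx"]);E=np.array(c["extrinsics"])
    p=np.stack([(u-K[0,2])/K[0,0]*d,-(v-K[1,2])/K[1,1]*d,-d],-1)
    return p@E[:3,:3].T+E[:3,3]
def cloud(name,d):
    v,u=np.mgrid[0:400,0:640]; return world(name,u*1.,v*1.,d)
E
python3 - <<'E'
from h import *
for n in("scene","top"):
    p,d=snapshot(n); np.savez(f"{n}0.npz",p=p,d=d); cv2.imwrite(f"pics/{n}0.png",p[:,:,::-1])
    c=camera_params(n);print(n,np.round(c["mtx"],1).tolist(),np.round(c["extrinsics"],3).tolist(),{k for k in c})
s=sense();print(s)
E
```

```text
pics
scene [[513.1, 0.0, 313.8], [0.0, 513.1, 202.1], [0.0, 0.0, 1.0]] [[-0.096, 0.731, -0.676, -0.66], [-0.995, -0.082, 0.052, 0.028], [-0.018, 0.677, 0.736, 1.51], [0.0, 0.0, 0.0, 1.0]] {'mtx', 'extrinsics'}
top [[425.8, 0.0, 325.3], [0.0, 425.8, 200.2], [0.0, 0.0, 1.0]] [[-0.165, 0.831, -0.531, -0.208], [-0.986, -0.147, 0.075, 0.028], [-0.016, 0.536, 0.844, 1.46], [0.0, 0.0, 0.0, 1.0]] {'mtx', 'extrinsics'}
{'t': 0.1, 'q': array([ 1.03047829e+00,  5.28350909e-01,  1.43380362e+00, -9.94555749e-06,
        1.18140735e+00, -1.78447296e-01]), 'qd': array([ 0.00043026, -0.00334908, -0.00286971,  0.00031815,  0.00225546,
       -0.00093779]), 'tau': array([ 1.36483877e-04, -4.43303633e+01, -1.78585607e+01, -2.69585444e-04,
        3.83960840e-03,  9.11924786e-06]), 'tcp_pos': array([0.22086437, 0.58396836, 0.23043581]), 'tool_rot': array([ 1.79947805e-01,  9.83675667e-01, -9.23324645e-04, -3.41978924e-04]), 'force': array([-0.56406801, -0.07885405,  0.40018965]), 'ft_torque': array([-0.06286025, -0.00526032,  0.05876595]), 'gripper_force': 0.0, 'finger_gap': 0.9994740617096625}
```

View pics/scene0.png

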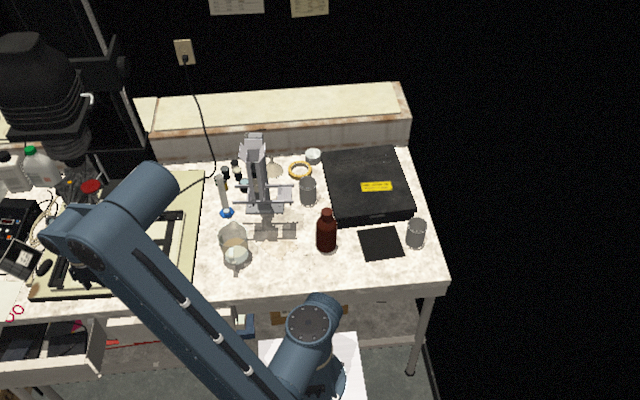

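View pics/top0.png

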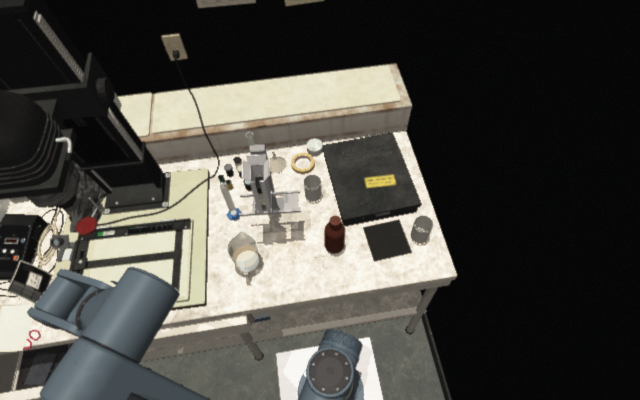

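The scene shows the jug at left (top camera: about 245,258), the dispenser at (262,190) and the cylinder with its blue foot at (233,213). The bottle is at (334,235), the mat at (387,240), and there are two tank-like cups at (422,230) and (312,187). Jug look-alikes are the clear shapes at (240,243) and (248,262) and the one at (278,163). I'll enlarge these.

```bash
python3 - <<'E'
from h import *
p=np.load("top0.npz")["p"];q=np.load("scene0.npz")["p"]
a=cv2.resize(p[130:290,205:325],None,fx=3.3,fy=3.7,interpolation=2)
b=cv2.resize(q[125:285,205:325],None,fx=3.3,fy=3.7,interpolation=2)
cv2.imwrite("pics/crop1.png",np.hstack([a,b])[:,:,::-1])
for n in("top","scene"):
    z=np.load(n+"0.npz");W=cloud(n,z["d"]);np.save(n+"W.npy",W)
W=np.load("topW.npy")
for u,v in[(248,262),(240,243),(246,275),(245,255),(387,240),(422,222),(422,230),(312,180),(334,220),(334,240),(280,280),(284,202),(262,170),(233,214),(283,231)]:
    print(u,v,np.round(W[v,u],3))
E
```

```text
248 262 [0.446 0.214 0.096]
240 243 [0.54  0.241 0.069]
246 275 [0.409 0.227 0.072]
245 255 [0.5   0.229 0.046]
387 240 [ 0.488 -0.303  0.009]
422 222 [ 0.52  -0.443  0.05 ]
422 230 [ 0.508 -0.447  0.007]
312 180 [ 0.775 -0.06   0.064]
334 220 [ 0.508 -0.102  0.189]
334 240 [ 0.472 -0.095  0.11 ]
280 280 [0.399 0.116 0.005]
284 202 [0.61  0.059 0.189]
262 170 [0.647 0.112 0.343]
233 214 [0.695 0.267 0.026]
283 231 [ 0.6    0.083 -0.   ]
```

View pics/crop1.png

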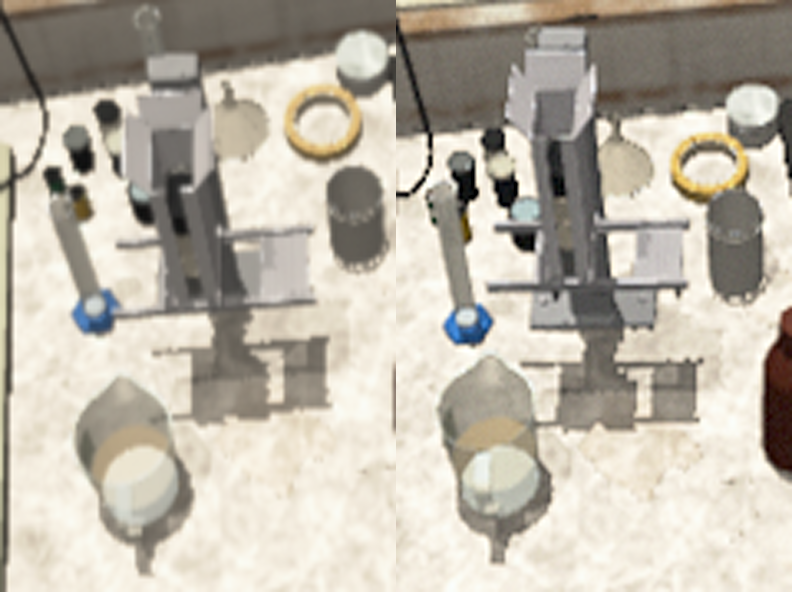

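Left crop is the top camera. The jug's lip is at about (241,231), its foot disc at (247,261) and its handle below that. The orange ring, the funnel and the farther grey cup are distractors, so the tank is the near cup at (422,230). The front rail runs from (241,215) to (299,211). Next I'll fit the poses.

```bash
python3 - <<'E'
from h import *
from scipy.optimize import least_squares
def reg(n,x0,x1,y0,y1,z0,z1):
    W=np.load(n+"W.npy");m=(W[...,0]>x0)&(W[...,0]<x1)&(W[...,1]>y0)&(W[...,1]<y1)&(W[...,2]>z0)&(W[...,2]<z1)
    return W[m],np.argwhere(m)
def circ(P,r):
    f=least_squares(lambda c:np.hypot(P[:,0]-c[0],P[:,1]-c[1])-r,[P[:,0].mean()+.02,P[:,1].mean()],loss='soft_l1',f_scale=.003)
    return np.round(f.x,4),len(P),np.round(np.sqrt(np.mean(f.fun**2)),4)
for n in("top","scene"):
    print(n)
    P,_=reg(n,.42,.56,-.17,-.03,.03,.13);print("bottle",circ(P,.038))
    P,_=reg(n,.42,.6,-.52,-.38,.04,.095);print("tank",circ(P,.0355))
    P,_=reg(n,.36,.62,.13,.33,.02,.2)
    h,e=np.histogram(P[:,2],np.arange(.02,.2,.01));print("jug z",h)
    for z in(.03,.06,.09,.11,.12): 
        Q=P[abs(P[:,2]-z)<.01];
        if len(Q): print(z,len(Q),np.round(np.percentile(Q[:,:2],[2,50,98],axis=0),3).tolist())
    # rails / shutter plane
    P,_=reg(n,.5,.75,-.08,.25,.175,.205);
    if len(P):
        print("rails",len(P),np.round(np.percentile(P,[1,10,50,90,99],axis=0),3).tolist())
    P,_=reg(n,.5,.8,-.0,.25,.25,.39);print("mag",len(P),np.round(np.percentile(P,[1,10,50,90,99],axis=0),3).tolist())
    P,_=reg(n,.62,.85,.15,.35,.03,.25);print("cyl",len(P),np.round(np.percentile(P,[1,50,99],axis=0),3).tolist())
    # mat dark pixels
    p=np.load(n+"0.npz")["p"];W=np.load(n+"W.npy")
    m=(p.sum(2)<130)&(abs(W[...,2]-.004)<.02)&(W[...,0]>.36)&(W[...,0]<.61)&(W[...,1]<-.15)&(W[...,1]>-.42)
    k=cv2.morphologyEx(m.astype(np.uint8),cv2.MORPH_OPEN,np.ones((3,3)))
    _,lab,st,ce=cv2.connectedComponentsWithStats(k);i=1+np.argmax(st[1:,4]);Q=W[lab==i]
    r=cv2.minAreaRect((Q[:,:2]*1000).astype(np.float32));print("mat",r,st[i],Q.mean(0))
E
```

```text
top
bottle (array([ 0.5067, -0.103 ]), 272, np.float64(0.0017))
tank (array([ 0.5335, -0.4186]), 404, np.float64(0.027))
jug z [ 14  25 188 159  67  74  70  83  95 110 125   8   0   0   0   2  43]
0.03 39 [[0.439, 0.186], [0.453, 0.21], [0.476, 0.261]]
0.06 226 [[0.428, 0.184], [0.513, 0.231], [0.542, 0.274]]
0.09 153 [[0.408, 0.181], [0.517, 0.233], [0.545, 0.277]]
0.11 205 [[0.41, 0.181], [0.498, 0.232], [0.55, 0.277]]
0.12 235 [[0.415, 0.177], [0.51, 0.23], [0.554, 0.281]]
rails 699 [[0.563, 0.007, 0.179], [0.571, 0.018, 0.186], [0.598, 0.064, 0.191], [0.654, 0.18, 0.197], [0.698, 0.212, 0.203]]
mag 971 [[0.579, 0.094, 0.253], [0.582, 0.103, 0.281], [0.63, 0.127, 0.356], [0.702, 0.151, 0.383], [0.722, 0.161, 0.389]]
cyl 346 [[0.627, 0.164, 0.033], [0.7, 0.262, 0.138], [0.847, 0.285, 0.204]]
mat ((493.3451843261719, -302.8625793457031), (139.9286346435547, 136.76409912109375), 4.231500148773193) [ 365  222   44   37 1105] [ 0.49213011 -0.30215053  0.00320145]
scene
bottle (array([ 0.5053, -0.1011]), 384, np.float64(0.0028))
tank (array([ 0.4934, -0.4245]), 492, np.float64(0.034))
j
[... 152 characters left out ...]
85], [0.515, 0.231], [0.543, 0.273]]
0.09 195 [[0.406, 0.184], [0.51, 0.233], [0.544, 0.278]]
0.11 261 [[0.408, 0.184], [0.503, 0.233], [0.55, 0.279]]
0.12 241 [[0.416, 0.179], [0.506, 0.232], [0.553, 0.282]]
rails 675 [[0.56, 0.006, 0.179], [0.568, 0.02, 0.185], [0.597, 0.077, 0.191], [0.654, 0.189, 0.198], [0.699, 0.216, 0.203]]
mag 911 [[0.575, 0.096, 0.252], [0.579, 0.105, 0.272], [0.618, 0.129, 0.345], [0.697, 0.152, 0.383], [0.72, 0.162, 0.389]]
cyl 396 [[0.63, 0.163, 0.032], [0.698, 0.264, 0.134], [0.846, 0.283, 0.203]]
mat ((485.9529113769531, -369.02178955078125), (15.281352996826172, 41.189762115478516), 78.45594787597656) [396 238   5  10  34] [ 0.48555303 -0.36876171  0.00337625]
```

```bash
python3 - <<'E'
from h import *
from scipy.optimize import least_squares
def reg(n,x0,x1,y0,y1,z0,z1):
    W=np.load(n+"W.npy");m=(W[...,0]>x0)&(W[...,0]<x1)&(W[...,1]>y0)&(W[...,1]<y1)&(W[...,2]>z0)&(W[...,2]<z1)
    return W[m]
def proj(n,P):
    c=camera_params(n);K=np.array(c["mtx"]);E=np.array(c["extrinsics"]);q=(P-E[:3,3])@E[:3,:3];q=q*[1,-1,-1]
    uv=q@K.T;return uv[:,:2]/uv[:,2:]
for n in("top","scene"):
    P=reg(n,.38,.6,.15,.31,.02,.135)
    f=least_squares(lambda c:np.hypot(P[:,0]-c[0],P[:,1]-c[1])-(.044+.084*P[:,2]),[.49,.23],loss='cauchy',f_scale=.003)
    c=f.x;d=P[:,:2]-c;r=np.hypot(*d.T);out=r-(.044+.084*P[:,2])
    H=P[(out>.008)&(d[:,0]<0)];L=P[(out>.008)&(d[:,0]>0)]
    print(n,"jug",c.round(4),np.mean(abs(f.fun)<.004),"handle",len(H),np.median(H,0).round(3),H[:,0].min(),"lip",len(L),np.median(L,0).round(3) if len(L) else 0)
    print(H[np.argsort(H[:,0])][::3].round(3).tolist()[:12])
    # rail front
    P=reg(n,.5,.72,-.05,.24,.182,.2)
    F=[]
    for y in np.arange(0.0,.23,.01):
        Q=P[abs(P[:,1]-y)<.005]
        if len(Q): F.append((y,Q[:,0].min(),Q[:,0].max(),len(Q)))
    print(np.round(F,3).tolist())
    P=reg(n,.46,.6,-.5,-.36,.085,.115);print("tank rim",P[:,:2].min(0),P[:,:2].max(0))
    P=reg(n,.62,.8,.2,.33,.012,.05);print("cylfoot",np.percentile(P,[3,97],axis=0).round(3).tolist())
    P=reg(n,.62,.85,.2,.33,.1,.21);print("cyl",[np.median(P[abs(P[:,2]-z)<.015],0).round(3).tolist() for z in(.12,.15,.18)])
E
```

```text
top jug [0.4922 0.2281] 0.6041257367387033 handle 66 [0.414 0.232 0.104] 0.40675926205522367 lip 5 [0.557 0.222 0.126]
[[0.407, 0.23, 0.097], [0.407, 0.233, 0.098], [0.408, 0.231, 0.067], [0.409, 0.235, 0.103], [0.409, 0.227, 0.09], [0.409, 0.237, 0.076], [0.41, 0.229, 0.08], [0.411, 0.239, 0.083], [0.411, 0.235, 0.107], [0.412, 0.234, 0.112], [0.413, 0.231, 0.11], [0.414, 0.229, 0.116]]
[[0.0, 0.639, 0.643, 4.0], [0.01, 0.56, 0.648, 45.0], [0.02, 0.562, 0.651, 61.0], [0.03, 0.563, 0.65, 64.0], [0.04, 0.562, 0.655, 63.0], [0.05, 0.565, 0.652, 59.0], [0.06, 0.564, 0.651, 46.0], [0.07, 0.567, 0.654, 22.0], [0.08, 0.567, 0.654, 22.0], [0.09, 0.568, 0.657, 20.0], [0.1, 0.57, 0.698, 27.0], [0.11, 0.571, 0.601, 14.0], [0.12, 0.571, 0.592, 14.0], [0.13, 0.568, 0.592, 19.0], [0.14, 0.573, 0.592, 15.0], [0.15, 0.574, 0.585, 12.0], [0.16, 0.574, 0.64, 37.0], [0.17, 0.575, 0.659, 30.0], [0.18, 0.577, 0.663, 17.0], [0.19, 0.577, 0.667, 21.0], [0.2, 0.579, 0.666, 18.0], [0.21, 0.578, 0.665, 16.0], [0.22, 0.582, 0.589, 5.0]]
tank rim [ 0.46006686 -0.46424578] [ 0.52309803 -0.39418146]
cylfoot [[0.
[... 630 characters left out ...]
52, 54.0], [0.05, 0.56, 0.652, 55.0], [0.06, 0.563, 0.652, 49.0], [0.07, 0.561, 0.659, 23.0], [0.08, 0.561, 0.653, 17.0], [0.09, 0.565, 0.651, 13.0], [0.1, 0.568, 0.712, 26.0], [0.11, 0.566, 0.695, 21.0], [0.12, 0.567, 0.589, 13.0], [0.13, 0.567, 0.599, 18.0], [0.14, 0.568, 0.592, 19.0], [0.15, 0.569, 0.586, 12.0], [0.16, 0.569, 0.656, 34.0], [0.17, 0.575, 0.658, 34.0], [0.18, 0.575, 0.661, 15.0], [0.19, 0.574, 0.666, 17.0], [0.2, 0.571, 0.666, 22.0], [0.21, 0.574, 0.669, 21.0], [0.22, 0.576, 0.585, 8.0]]
tank rim [ 0.46022892 -0.46158468] [ 0.52353252 -0.39160568]
cylfoot [[0.684, 0.253, 0.012], [0.709, 0.286, 0.048]]
cyl [[0.698, 0.268, 0.117], [0.697, 0.268, 0.149], [0.697, 0.267, 0.185]]
```

The jug axis measures (0.492, 0.230) with its +y at about -3°. The dispenser x axis is at about -5°, its origin near (0.614, 0.129), and the mat centre is at (0.493, -0.303). The sizes match the list. I'm moving above the handle, then I'll check the pose and how bulky the wrist is.

```bash
python3 -m handwheel '[[[0,0,0,-1],[0,0,0,-1],[0,0,0,-1],[-0.59,-0.97,0,0],[-0.59,-0.97,0,0],[-0.59,-0.97,0,0],[-0.59,-0.97,0,0],[-0.59,-0.97,0,0],[-0.59,-0.97,0,0],[-0.59,-0.97,0,0],[-0.59,-0.97,0,0],[-0.59,-0.97,0,0],[-0.59,-0.97,0,0],[-0.59,-0.97,0,0],[-0.59,-0.97,0,0],[-0.59,-0.97,0,0],[-0.59,-0.97,0,0],[0,0,0,0]]]' 45
python3 - <<'E'
from h import *
s=sense();print(s["t"],s["tcp_pos"].round(4),s["tool_rot"].round(4),s["q"].round(3),s["finger_gap"]);Rm=R.from_quat(s["tool_rot"]).as_matrix();print(Rm.round(3))
imgs=[]
def proj(n,P):
    c=camera_params(n);K=np.array(c["mtx"]);E=np.array(c["extrinsics"]);q=(np.atleast_2d(P)-E[:3,3])@E[:3,:3]*[1,-1,-1]
    uv=q@K.T;return uv[:,:2]/uv[:,2:]
a=np.radians(-5.0);o=np.array([.614,.129,0]);D=np.array([[np.cos(a),-np.sin(a),0],[np.sin(a),np.cos(a),0],[0,0,1]])
rails=np.array([[-.043,-.126,.193],[-.043,.09,.193],[.043,.09,.193],[.043,-.126,.193]])@D.T+o
mat=np.array([[x,y,.004] for x,y in((.418,-.378),(.568,-.378),(.568,-.228),(.418,-.228))])
t=np.linspace(0,6.28,60)
rim=np.c_[.4918+.0545*np.cos(t),.2296+.0545*np.sin(t),.125+0*t]
foot=np.c_[.4918+.044*np.cos(t),.2296+.044*np.sin(t),0*t]
for n in("top","scene"):
    p,d=snapshot(n);np.savez(n+"1.npz",p=p,d=d);W=cloud(n,d)
    # wrist extents about the tool axis
    q=(W-s["tcp_pos"])@Rm
    for h in np.arange(.06,.5,.04):
        m=(abs(-q[...,2]-h)<.02)&(np.hypot(q[...,0],q[...,1])<.2)&(d>0)
        if m.sum()>5:print(n,"h",h.round(2),"x",np.percentile(q[m][:,0],[1,99]).round(3),"y",np.percentile(q[m][:,1],[1,99]).round(3),m.sum())
    z=np.load(n+"0.npz")["p"];f=4
    big=cv2.resize(z,None,fx=f,fy=f,interpolation=cv2.INTER_CUBIC)
    for L,c in((rails,(255,0,0)),(mat,(0,255,0)),(rim,(0,0,255)),(foot,(255,0,255))):
        cv2.polylines(big,[((proj(n,L)+.5)*f).astype(int)],True,c,1)
    y0=170 if n=="top" else 165
    imgs.append(big[y0*f:(y0+110)*f,215*f:315*f])
cv2.imwrite("pics/ov.png",np.hstack(imgs)[:,:,::-1])
E
```

```text
t: 2.35
tcp_pos: [0.4119, 0.2343, 0.2311]
tool_rot: [0.025, 1.0, -0.0, -0.0]
force: [0.2, 0.1, -0.9]
finger_gap: 0.524
gripper_force: 0.0
2.35 [0.4119 0.2343 0.2311] [ 2.540e-02  9.997e-01 -1.000e-04 -2.000e-04] [ 0.281  0.326  1.8   -0.     1.016 -1.239] 0.5236085587853736
[[-0.999  0.051 -0.   ]
 [ 0.051  0.999 -0.   ]
 [ 0.    -0.    -1.   ]]
top h 0.06 x [-0.18  -0.173] y [-0.087 -0.072] 33
top h 0.1 x [-0.179 -0.173] y [-0.087 -0.072] 36
top h 0.14 x [-0.189 -0.174] y [-0.088 -0.06 ] 41
top h 0.18 x [-0.191 -0.175] y [-0.063 -0.054] 14
top h 0.3 x [-0.038  0.018] y [-0.061  0.06 ] 17
top h 0.34 x [-0.037  0.04 ] y [-0.058  0.056] 640
top h 0.38 x [0.009 0.071] y [-0.069  0.04 ] 82
scene h 0.06 x [-0.178  0.022] y [-0.101  0.047] 207
scene h 0.1 x [-0.178  0.026] y [-0.102  0.042] 273
scene h 0.14 x [-0.178  0.043] y [-0.103  0.034] 207
scene h 0.18 x [-0.001  0.043] y [-0.036  0.035] 260
scene h 0.22 x [0.021 0.042] y [-0.025  0.032] 52
scene h 0.34 x [0.121 0.163] y [-0.097 -0.   ] 199
scene h 0.38 x [0.12  0.185] y [-0.098  0.007] 224
scene h 0.42 x [0.155 0.196] y [-0.092 -0.005] 60
```

View pics/ov.png

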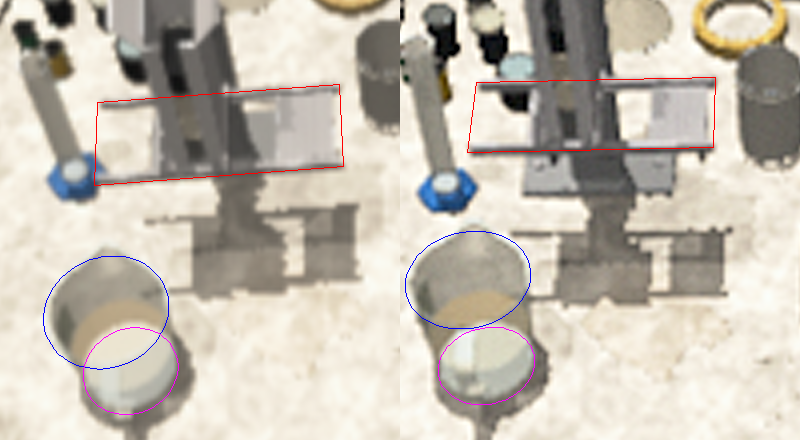

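The overlay matches the image: the rails, jug rim and jug foot lines lie on the objects to within about 3 mm. The wrist stays within 40 mm of the tool axis on the magazine side. A vertical grip on the handle's outer edge therefore clears, if the jug axis sits about 12 mm in front of the window centre. Descending to grip.

```bash
python3 -m handwheel '[[[0.08,0,1,0],[0,0,1,0],[0,0,1,0],[0,0,1,0],[0,0,1,0],[0,0,0.8,0],[0,0,0.48,0],[0,0,0,0]]]' 45; python3 -m handwheel '[[[0,0,0,0],[0,0,0,0],[0,0,0,0],[0,0,0,0],[0,0,0,0],[0,0,0,0]]]' 0 90
```

```text
t: 3.45
tcp_pos: [0.4086, 0.2361, 0.0737]
tool_rot: [0.023, 1.0, -0.0, -0.001]
force: [-0.6, -0.1, -0.3]
finger_gap: 0.528
gripper_force: 0.0
t: 4.2
tcp_pos: [0.4096, 0.2358, 0.0751]
tool_rot: [0.024, 1.0, 0.0, 0.001]
force: [-1.4, -0.2, 6.5]
finger_gap: 0.177
gripper_force: 88.1
```

```bash
python3 -m handwheel '[[[0,0,-0.3,0],[0,0,-0.6,0],[0,0,-0.6,0],[0,0,0,0.37],[0,-0.8,0,0],[0,-0.9,0,0],[0,-0.9,0,0],[0,-0.9,0,0],[0,-0.9,0,0],[0,-0.9,0,0],[0,0,0,0],[0,0,0,0]]]'
python3 - <<'E'
from h import *
s=sense();print(s["tcp_pos"].round(4),R.from_quat(s["tool_rot"]).as_matrix().round(3).tolist(),s["force"].round(1),s["ft_torque"].round(2))
im=[]
for n in("top","scene"):
    p,d=snapshot(n);np.savez(n+"2.npz",p=p,d=d)
    y0=180 if n=="top" else 165
    im.append(cv2.resize(p[y0:y0+110,225:325],None,fx=4,fy=4,interpolation=2))
cv2.imwrite("pics/c2.png",np.hstack(im)[:,:,::-1])
E
```

```text
t: 5.7
tcp_pos: [0.398, 0.1039, 0.112]
tool_rot: [0.043, 0.999, 0.0, 0.0]
force: [0.3, 0.4, -1.5]
finger_gap: 0.175
gripper_force: 87.9
[0.398  0.1039 0.112 ] [[-0.996, 0.087, 0.0], [0.087, 0.996, 0.0], [-0.0, 0.0, -1.0]] [ 0.3  0.4 -1.5] [-0.   0.1  0. ]
```

View pics/c2.png

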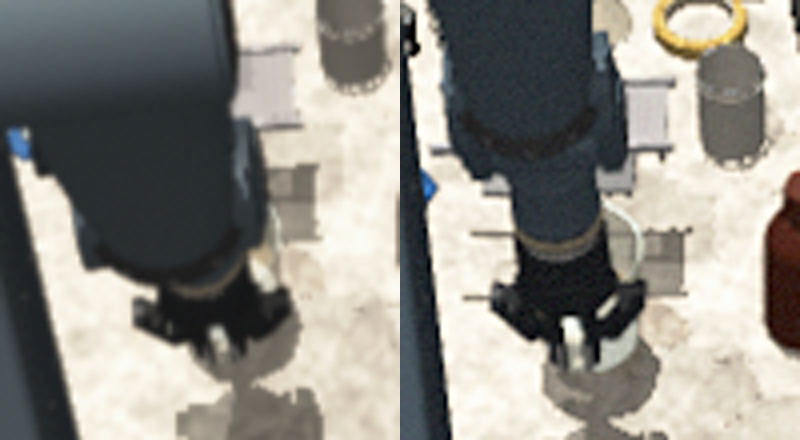

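```bash
python3 - <<'E'
from h import *
t=np.linspace(-np.pi,np.pi,400)
c=camera_params("scene");K=np.array(c["mtx"]);E=np.array(c["extrinsics"])
P=np.c_[.4799+.0545*np.cos(t),.0967+.0545*np.sin(t),.162+0*t]
q=(P-E[:3,3])@E[:3,:3]*[1,-1,-1];uv=q@K.T;uv=uv[:,:2]/uv[:,2:];i=uv[:,0].argmax();print(uv[i],P[i])
# seen rim in scene: points with z>.13 near
for n in("top","scene"):
    z=np.load(n+"2.npz");W=cloud(n,z["d"]);m=(W[...,0]>.46)&(W[...,0]<.56)&(W[...,1]>0)&(W[...,1]<.1)&(W[...,2]>.1)&(W[...,2]<.175)
    Q=W[m];print(n,len(Q),Q[np.argsort(Q[:,1])][:25:2].round(3).tolist())
E
```

```text
[284.88463066 226.19040269] [0.47668351 0.042295   0.162     ]
top 42 [[0.474, 0.039, 0.165], [0.492, 0.041, 0.161], [0.484, 0.042, 0.162], [0.478, 0.043, 0.159], [0.474, 0.043, 0.16], [0.499, 0.044, 0.157], [0.494, 0.044, 0.16], [0.491, 0.045, 0.159], [0.49, 0.046, 0.145], [0.504, 0.046, 0.164], [0.493, 0.047, 0.132], [0.465, 0.047, 0.126], [0.496, 0.047, 0.119]]
scene 110 [[0.483, 0.042, 0.161], [0.471, 0.042, 0.164], [0.489, 0.044, 0.165], [0.485, 0.045, 0.159], [0.478, 0.046, 0.157], [0.464, 0.046, 0.163], [0.462, 0.047, 0.149], [0.501, 0.047, 0.161], [0.502, 0.048, 0.156], [0.496, 0.048, 0.152], [0.495, 0.049, 0.142], [0.499, 0.05, 0.126], [0.491, 0.05, 0.125]]
```

The predicted rim edge agrees with both depth views (y of about 0.042). Going in between the prongs and watching the force.

```bash
python3 -m handwheel '[[[-0.8,-0.05,0,0],[-0.8,0,0,0],[-0.8,0,0,0],[-0.8,0,0,0],[-0.8,0,0,0],[-0.4,0,0,0],[-0.4,0,0,0],[0,0,0,0]]]'
```

```text
t: 6.8
tcp_pos: [0.5177, 0.0922, 0.1118]
tool_rot: [0.043, 0.999, 0.0, 0.0]
force: [-0.2, -0.4, -1.3]
finger_gap: 0.179
gripper_force: 87.9
```

```bash
python3 -m handwheel '[[[0,0.2,0,0],[0,0.3,0,0],[0,0.3,0,0],[0,0.3,0,0],[0,0.3,0,0],[0,0.3,0,0],[0,0.2,0,0]]]';python3 -m handwheel '[[[0,0.1,0,0],[0,0.1,0,0],[0,0,0,0]]]'
```

```text
t: 7.68
tcp_pos: [0.5215, 0.1401, 0.1117]
tool_rot: [0.043, 0.999, 0.0, 0.0]
force: [-1.0, -0.6, -1.3]
finger_gap: 0.177
gripper_force: 88.0
t: 8.05
tcp_pos: [0.5224, 0.1447, 0.112]
tool_rot: [0.043, 0.999, 0.0, 0.001]
force: [1.1, -0.0, -1.7]
finger_gap: 0.18
gripper_force: 87.9
```

```bash
python3 -m handwheel '[[[0,0.15,0,0]]]' | grep -E "force|tcp"; python3 -m handwheel '[[[0,0.1,0,0]]]'| grep -E "force|tcp"
python3 - <<'E'
from h import *
im=[]
for n in("top","scene"):
    p,d=snapshot(n);np.savez(n+"3.npz",p=p,d=d)
    y0=170 if n=="top" else 165
    im.append(cv2.resize(p[y0:y0+100,225:325],None,fx=4,fy=4,interpolation=2))
cv2.imwrite("pics/c3.png",np.hstack(im)[:,:,::-1])
E
```

```text
tcp_pos: [0.5219, 0.1479, 0.1116]
force: [0.2, -2.3, -2.8]
gripper_force: 90.3
tcp_pos: [0.5218, 0.1505, 0.1115]
force: [-2.0, -4.0, -3.3]
gripper_force: 90.5
```

View pics/c3.png

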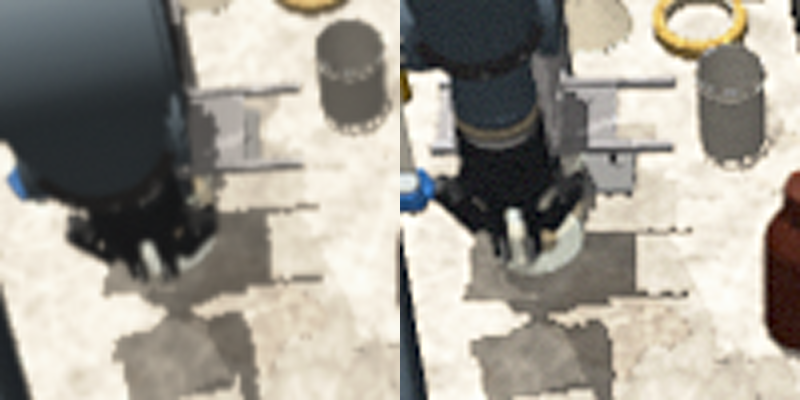

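The shutter plate has moved left (its right end is at about x=258 in the crop, against the rail end at 298), and the weight is rising. A little further, then wait.

```bash
python3 -m handwheel '[[[0,0.1,0,0],[0,0,0,0]]]' | grep -E "force|tcp"; python3 -m handwheel '[[[0,0.1,0,0],[0,0,0,0]]]'| grep -E "force|tcp";  python3 -m handwheel '[[[0,0,0,0],[0,0,0,0],[0,0,0,0],[0,0,0,0],[0,0,0,0],[0,0,0,0],[0,0,0,0],[0,0,0,0]]]'
python3 - <<'E'
from h import *
for n in("top","scene"):
    for k in (0,"n"):
        if k=="n": p,d=snapshot(n);np.savez(n+"4.npz",p=p,d=d)
        else: d=np.load(n+"0.npz")["d"]
        W=cloud(n,d);m=(abs(W[...,2]-.187)<.012)&(W[...,0]>.585)&(W[...,0]<.635)&(W[...,1]>-.02)&(W[...,1]<.09);Q=W[m]
        print(n,k,len(Q),np.percentile(Q,[1,3,50,99],axis=0).round(3).tolist() if len(Q) else 0)
E
```

```text
tcp_pos: [0.5212, 0.1518, 0.1115]
force: [-3.0, -7.2, -1.2]
gripper_force: 91.5
tcp_pos: [0.5207, 0.1533, 0.1115]
force: [-3.7, -12.1, -0.2]
gripper_force: 93.1
t: 9.9
tcp_pos: [0.5207, 0.1532, 0.1114]
tool_rot: [0.045, 0.999, -0.002, -0.003]
force: [-4.5, -12.2, -1.4]
finger_gap: 0.18
gripper_force: 93.0
top 0 183 [[0.586, 0.007, 0.183], [0.587, 0.009, 0.184], [0.61, 0.034, 0.19], [0.635, 0.061, 0.195]]
top n 125 [[0.586, 0.054, 0.182], [0.587, 0.055, 0.183], [0.611, 0.072, 0.189], [0.635, 0.09, 0.195]]
scene 0 151 [[0.586, 0.01, 0.182], [0.586, 0.011, 0.183], [0.612, 0.036, 0.189], [0.635, 0.062, 0.196]]
scene n 98 [[0.585, 0.057, 0.181], [0.586, 0.057, 0.182], [0.611, 0.072, 0.19], [0.634, 0.09, 0.195]]
```

The shutter has moved 46 mm and is at its hard stop. Backing off slightly to read the weight and look for the cans.

```bash
python3 -m handwheel '[[[0,-0.2,0,0],[0,-0.15,0,0],[0,0,0,0],[0,0,0,0],[0,0,0,0],[0,0,0,0]]]'
python3 - <<'E'
from h import *
s=sense();print(s["force"],s["ft_torque"])
im=[]
for n in("top","scene"):
    p,d=snapshot(n);y0=190 if n=="top" else 175
    if n=="top": im.append(cv2.resize(p[120:250,225:325],(400,520),interpolation=2))
    else: im.append(cv2.resize(p[195:245,230:290],(400,520),interpolation=2))
cv2.imwrite("pics/c5.png",np.hstack(im)[:,:,::-1])
E
```

```text
t: 10.75
tcp_pos: [0.5221, 0.1471, 0.1118]
tool_rot: [0.043, 0.999, 0.0, 0.0]
force: [0.9, -0.6, -1.3]
finger_gap: 0.18
gripper_force: 90.2
[ 0.92866421 -0.63136183 -1.33602202] [-0.01710766  0.12985536 -0.03177518]
```

View pics/c5.png

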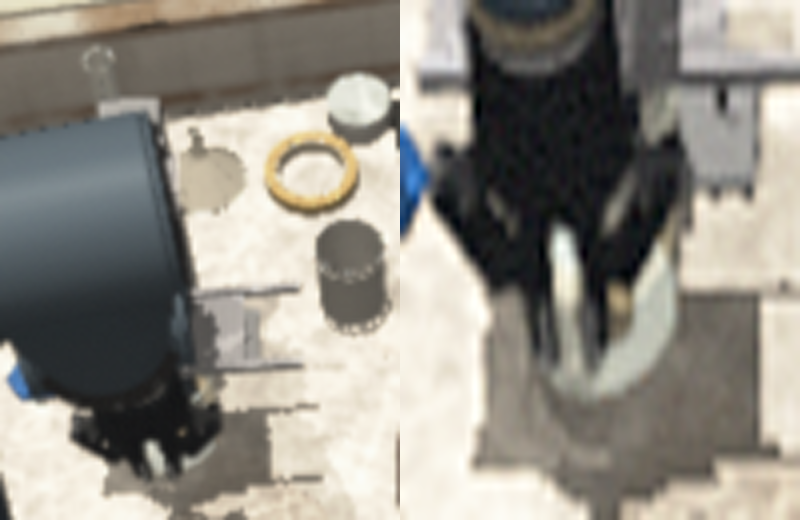

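```bash
for i in 1 2 3 4 5 6; do python3 -m handwheel '[[[0,0,0,0]]]' | grep -E "^force"; done; python3 - <<'E'
from h import *
s=sense();print(s["ft_torque"],s["tau"].round(2))
z=np.load("scene4.npz");W=cloud("scene",z["d"])
p,d=snapshot("scene")
for v in range(206,236,3):
    print(v,[(u,*p[v,u].tolist(),*cloud("scene",d)[v,u].round(2).tolist()) for u in (258,262,264,266,268)])
E
```

```text
force: [0.0, -0.0, -2.1]
force: [0.3, 0.4, -2.8]
force: [-0.5, 0.4, -3.1]
force: [0.2, -0.2, -3.5]
force: [0.5, -0.7, -2.2]
force: [0.0, 0.6, -2.3]
[ 0.00368481  0.18661973 -0.01375028] [ 0.000e+00 -4.205e+01 -1.204e+01 -2.000e-02 -1.900e-01 -0.000e+00]
206 [(258, 27, 30, 32, 0.49, 0.12, 0.26), (262, 24, 24, 31, 0.51, 0.11, 0.24), (264, 35, 31, 36, 0.52, 0.11, 0.22), (266, 109, 106, 98, 0.64, 0.11, 0.1), (268, 138, 137, 123, 0.64, 0.1, 0.09)]
209 [(258, 27, 26, 26, 0.49, 0.13, 0.25), (262, 21, 25, 27, 0.5, 0.11, 0.23), (264, 17, 13, 21, 0.5, 0.11, 0.23), (266, 51, 51, 50, 0.51, 0.1, 0.22), (268, 46, 44, 44, 0.52, 0.09, 0.21)]
212 [(258, 24, 26, 30, 0.51, 0.13, 0.21), (262, 37, 36, 39, 0.51, 0.12, 0.21), (264, 90, 87, 83, 0.56, 0.11, 0.15), (266, 49, 48, 50, 0.51, 0.1, 0.2), (268, 41, 41, 45, 0.5, 0.1, 0.21)]
215 [(258, 25, 28, 29, 0.5, 0.13, 0.2), (262, 144, 139, 126, 0.56, 0.12, 0.14), (264, 46, 45, 43, 0.52, 0.11, 0.18), (266, 26, 24, 30, 0.51, 0.1, 0.2), (268, 19, 25, 29, 0.5, 0.1, 0.2)]
218 [(258, 18, 28, 24, 0.51, 0.13, 0.18), (262, 12, 19, 14, 0.52, 0.12, 0.16), (264, 18, 25, 2
[... 394 characters left out ...]
.12, 0.08), (266, 184, 187, 177, 0.56, 0.11, 0.08), (268, 189, 191, 178, 0.57, 0.1, 0.07)]
227 [(258, 90, 90, 89, 0.51, 0.14, 0.14), (262, 126, 118, 104, 0.56, 0.13, 0.07), (264, 173, 176, 163, 0.56, 0.12, 0.07), (266, 192, 197, 181, 0.57, 0.11, 0.06), (268, 191, 193, 179, 0.57, 0.11, 0.05)]
230 [(258, 114, 113, 106, 0.51, 0.14, 0.11), (262, 195, 198, 181, 0.56, 0.13, 0.05), (264, 195, 199, 186, 0.55, 0.12, 0.06), (266, 178, 178, 166, 0.56, 0.11, 0.05), (268, 128, 125, 114, 0.57, 0.11, 0.03)]
233 [(258, 131, 129, 117, 0.56, 0.14, 0.04), (262, 118, 115, 105, 0.56, 0.13, 0.04), (264, 121, 117, 106, 0.59, 0.13, -0.0), (266, 120, 117, 108, 0.59, 0.12, 0.0), (268, 118, 110, 102, 0.59, 0.11, 0.0)]
```

Weight averages about 2.7 N and the moment is 0.187 N m, both of which match the jug plus four cans. Closing the shutter now.

```bash
python3 -m handwheel '[[[0,-0.2,0,0],[0,-0.3,0,0],[0,-0.3,0,0],[0,-0.3,0,0],[0,-0.3,0,0],[0,-0.3,0,0],[0,-0.3,0,0],[0,-0.3,0,0],[0,-0.2,0,0]]]'| grep -E "force|tcp"; python3 -m handwheel '[[[0,-0.1,0,0],[0,0,0,0]]]'| grep -E "force|tcp";python3 -m handwheel '[[[0,-0.1,0,0],[0,0,0,0]]]'| grep -E "force|tcp"
```

```text
tcp_pos: [0.5164, 0.0841, 0.1118]
force: [-1.5, 2.0, -2.1]
gripper_force: 90.2
tcp_pos: [0.5159, 0.0825, 0.1118]
force: [-1.5, 5.4, -1.9]
gripper_force: 90.0
tcp_pos: [0.515, 0.0812, 0.1117]
force: [-3.1, 8.9, -0.7]
gripper_force: 89.9
```

```bash
python3 -m handwheel '[[[0,-0.12,0,0],[0,0,0,0]]]'| grep -E "force|tcp"; python3 - <<'E'
from h import *
for n in("top","scene"):
        p,d=snapshot(n)
        W=cloud(n,d);m=(abs(W[...,2]-.187)<.012)&(W[...,0]>.585)&(W[...,0]<.635)&(W[...,1]>-.02)&(W[...,1]<.09);Q=W[m]
        print(n,len(Q),np.percentile(Q,[1,3,50,99],axis=0).round(3).tolist() if len(Q) else 0)
E
```

```text
tcp_pos: [0.5141, 0.0783, 0.1116]
force: [-3.9, 8.0, -2.5]
gripper_force: 89.1
top 41 [[0.587, 0.007, 0.184], [0.588, 0.007, 0.185], [0.608, 0.014, 0.19], [0.633, 0.023, 0.195]]
scene 95 [[0.588, 0.009, 0.181], [0.589, 0.01, 0.183], [0.612, 0.026, 0.188], [0.635, 0.043, 0.195]]
```

The plate is back at its starting position and the force is above what sliding needs, so it is closed. Backing off, withdrawing and lifting.

```bash
python3 -m handwheel '[[[0,0.2,0,0],[0,0.18,0,0],[0.5,0,0,0],[0.8,0,0,0],[0.8,0,0,0],[0.8,0,0,0],[0.8,0,0,0],[0.8,0,0,0],[0.5,0,0,0],[0,0,0,0]]]'| grep -E "force|tcp"; python3 -m handwheel '[[[0,0,-0.5,0],[0,0,-0.9,0],[0,0,-0.9,0],[0,0,-0.9,0],[0,0,-0.9,0],[0,0,-0.9,0],[0,0,-0.9,0],[0,0,-0.9,0],[0,0,-0.9,0],[0,0,-0.5,0],[0,0,0,0]]]'
python3 - <<'E'
from h import *
im=[]
s=sense();print(s["tcp_pos"].round(4),s["q"].round(2))
for n in("top","scene"):
    p,d=snapshot(n);W=cloud(n,d);np.savez(n+"6.npz",p=p,d=d)
    m=(abs(W[...,2]-.187)<.012)&(W[...,0]>.585)&(W[...,0]<.635)&(W[...,1]>-.02)&(W[...,1]<.09);Q=W[m]
    print(n,len(Q),np.percentile(Q,[1,3,50],axis=0).round(3).tolist() if len(Q) else 0)
    im.append(cv2.resize(p[120:270,225:345],(400,500),interpolation=2))
cv2.imwrite("pics/c6.png",np.hstack(im)[:,:,::-1])
E
```

```text
tcp_pos: [0.3911, 0.0969, 0.1119]
force: [0.1, 0.9, -2.2]
gripper_force: 88.3
t: 16.25
tcp_pos: [0.393, 0.0968, 0.3174]
tool_rot: [0.043, 0.999, -0.0, 0.001]
force: [-0.4, -0.1, -3.1]
finger_gap: 0.174
gripper_force: 88.4
[0.393  0.0968 0.3174] [-0.04  0.11  1.82 -0.    1.21 -1.52]
top 108 [[0.587, 0.007, 0.185], [0.588, 0.009, 0.185], [0.614, 0.023, 0.19]]
scene 80 [[0.587, 0.01, 0.183], [0.587, 0.01, 0.184], [0.612, 0.023, 0.19]]
```

View pics/c6.png

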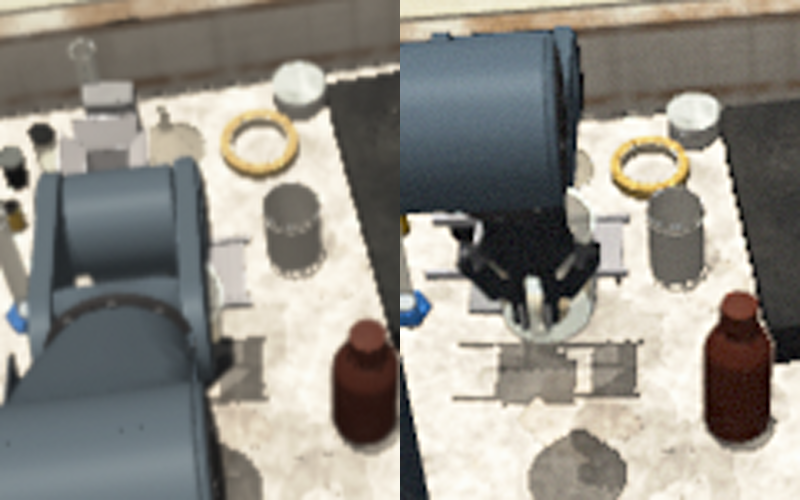

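The scene shows the shutter closed, the bottle standing, and cans visible in the jug near crop pixel (570,300). Carrying it over the bottle (underside at 0.24 m) to the mat.

```bash
python3 -m handwheel '[[[0,-0.5,0,0],[-0.13,-0.9,0,0],[-0.13,-0.9,0,0],[-0.13,-0.9,0,0],[-0.13,-0.9,0,0],[-0.13,-0.9,0,0],[-0.13,-0.9,0,0],[-0.13,-0.9,0,0],[-0.13,-0.9,0,0],[-0.13,-0.9,0,0],[-0.13,-0.9,0,0],[-0.13,-0.9,0,0],[-0.13,-0.9,0,0],[-0.13,-0.9,0,0],[-0.13,-0.9,0,0],[-0.13,-0.9,0,0],[-0.13,-0.9,0,0],[0,-0.5,0,0],[0,0,0,0]]]'; python3 -m handwheel '[[[0,0,0.5,0],[0,0,0.9,0],[0,0,0.9,0],[0,0,0.9,0],[0,0,0.9,0],[0,0,0.9,0],[0,0,0.9,0],[0,0,0.9,0],[0,0,0.9,0],[0,0,0.5,0],[0,0,0,0],[0,0,0,0]]]'
python3 - <<'E'
from h import *
im=[]
s=sense();print(s["tcp_pos"].round(4),s["q"].round(2))
for n in("top","scene"):
    p,d=snapshot(n);W=cloud(n,d);np.savez(n+"7.npz",p=p,d=d)
    m=(W[...,0]>.42)&(W[...,0]<.62)&(W[...,1]>-.375)&(W[...,1]<-.2)&(W[...,2]>.12)&(W[...,2]<.16);Q=W[m]
    print(n,len(Q),np.percentile(Q,[1,50,99],axis=0).round(3).tolist() if len(Q) else 0)
    im.append(cv2.resize(p[180:280,330:450],(400,400),interpolation=2))
cv2.imwrite("pics/c7.png",np.hstack(im)[:,:,::-1])
E
```

```text
t: 18.73
tcp_pos: [0.4107, -0.292, 0.3166]
tool_rot: [0.044, 0.999, 0.0, -0.0]
force: [0.2, 0.2, -2.8]
finger_gap: 0.177
gripper_force: 88.4
t: 20.23
tcp_pos: [0.4113, -0.2914, 0.1124]
tool_rot: [0.043, 0.999, -0.0, 0.0]
force: [-0.1, -0.5, -1.9]
finger_gap: 0.175
gripper_force: 88.4
[ 0.4113 -0.2914  0.1124] [-0.84  0.55  1.84  0.    0.74 -2.32]
top 70 [[0.455, -0.282, 0.12], [0.48, -0.259, 0.134], [0.501, -0.247, 0.159]]
scene 136 [[0.422, -0.301, 0.121], [0.52, -0.269, 0.142], [0.554, -0.244, 0.159]]
```

View pics/c7.png

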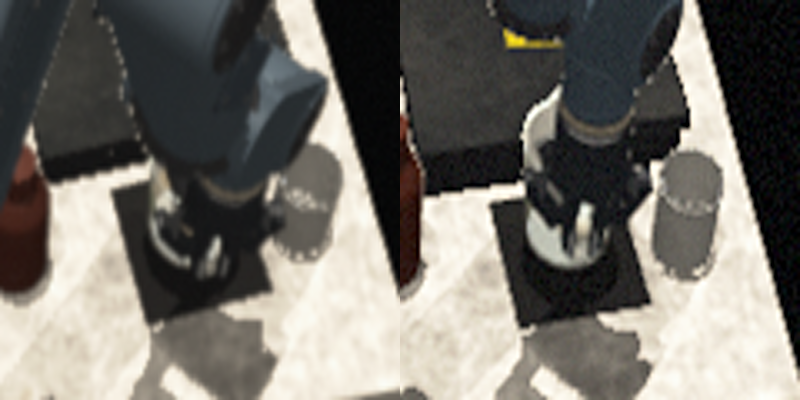

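The jug hangs over the middle of the mat: the left rim edge at y of about -0.245 puts the axis at -0.300. The tank and bottle are clear. Lowering gently.

```bash
python3 -m handwheel '[[[0,-0.1,0.3,0],[0,0,0.3,0],[0,0,0.3,0],[0,0,0.2,0],[0,0,0.1,0],[0,0,0,0]]]'| grep -E "force|tcp"; python3 -m handwheel '[[[0,0,0.08,0],[0,0,0,0]]]'| grep -E "force|tcp"; python3 -m handwheel '[[[0,0,0.06,0],[0,0,0,0]]]'| grep -E "force|tcp"
```

```text
tcp_pos: [0.4097, -0.2934, 0.0825]
force: [-5.2, 1.5, 7.8]
gripper_force: 90.4
tcp_pos: [0.4095, -0.2934, 0.0812]
force: [-8.0, 1.5, 13.6]
gripper_force: 91.6
tcp_pos: [0.4094, -0.2935, 0.0797]
force: [-8.2, 0.4, 11.4]
gripper_force: 91.6
```

```bash
python3 -m handwheel '[[[0,0,0,0],[0,0,0,0],[0,0,0,0],[0,0,0,0]]]' 45; python3 -m handwheel '[[[0.3,0,-0.2,0],[0.4,0,-0.5,0],[0.2,0,-0.9,0],[0,0,-0.9,0],[0,0,-0.9,0],[0,0,-0.9,0],[0,0,-0.9,0],[0,0,-0.9,0],[0.5,0,-0.9,0],[0.5,0,-0.9,0],[0,0,0,0],[0,0,0,0]]]'
python3 - <<'E'
from h import *
from scipy.optimize import least_squares
im=[]
for n in("top","scene"):
    p,d=snapshot(n);W=cloud(n,d)
    P=W[(W[...,0]>.38)&(W[...,0]<.6)&(W[...,1]>-.38)&(W[...,1]<-.2)&(W[...,2]>.02)&(W[...,2]<.14)]
    f=least_squares(lambda c:np.hypot(P[:,0]-c[0],P[:,1]-c[1])-(.044+.084*(P[:,2]-.004)),[.49,-.3],loss='cauchy',f_scale=.003)
    print(n,f.x.round(4),len(P),P[:,2].max())
    m=(abs(W[...,2]-.187)<.012)&(W[...,0]>.585)&(W[...,0]<.635)&(W[...,1]>-.02)&(W[...,1]<.09);print(np.percentile(W[m][:,1],[1,3]).round(3) if m.sum() else 0)
    im.append(cv2.resize(p[180:280,300:440],(400,400),interpolation=2))
cv2.imwrite("pics/c8.png",np.hstack(im)[:,:,::-1])
E
```

```text
t: 22.08
tcp_pos: [0.4108, -0.2937, 0.0782]
tool_rot: [0.043, 0.999, 0.0, 0.0]
force: [-0.0, -0.1, -0.3]
finger_gap: 0.528
gripper_force: 0.0
t: 23.58
tcp_pos: [0.3629, -0.2892, 0.2756]
tool_rot: [0.043, 0.999, 0.0, -0.0]
force: [-0.2, 0.7, 0.0]
finger_gap: 0.526
gripper_force: 0.0
top [ 0.4931 -0.3017] 400 0.1320994516777363
0
scene [ 0.4918 -0.2981] 1206 0.13589594781189018
0
```

View pics/c8.png

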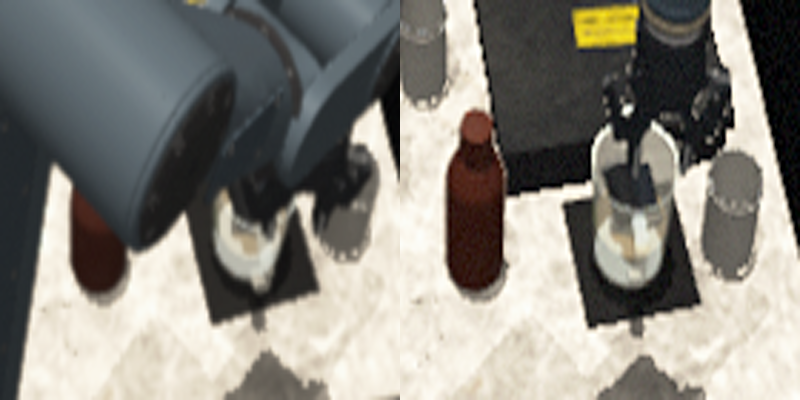

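The jug stands upright at (0.492, -0.300) on the mat centre with the cans inside. The gripper is clear, and the bottle and tank are standing. Handing in.

```bash
python3 -c "
from station import *
print(sign_off())"
```

```text
the job is handed in; nothing more can be done
None
```

The job is handed in at about 24 s of the 54 s limit: the jug stands upright within about 5 mm of the mat's centre, the shutter measured closed, and the bottle and tank stand; that all four cans are in the jug rests on the weight reading, the cylinder was not checked again after the lift, and no verdict came back.

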